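# Tip up a culture dish, turn it over and set it on the incubation stand

## Robot

A 6-joint arm with a two-finger parallel gripper is mounted at the origin on a cart in front of the work surface, level with it; the furniture and walls round the work are solid. World frame = base frame: x ahead of the robot, y to its left, z up, the work surface at z = 0. Lengths are in m, angles in rad, forces in N, time in s.
With the tool pointing down it reaches from about 0.425 to 0.95 m from the base axis. Payload 3.5 kg.
Tool frame: the origin (TCP) lies on the centre line of the jaws, within the pads' length; the fingertips stand 25 mm ahead of it and the grasp point (between the pads) lies 6 mm ahead of it (ctrl.finger_overhang is the distance from the TCP to the fingertips, in m); z points along the fingers, y is the line along which they close (so a half turn about z gives the same grasp; the last joint's range is limited). The gripper opens to 85 mm and grips with 20 to 120 N. Pads are 22 mm wide; open, the fingers measure 114 mm over their backs; the gripper's body (76 mm by 85 mm) begins 54 mm behind the grasp point. The pads swing forward as they close: fully open they stand 13 mm farther back than shut.
Start: joints at [1.094, 0.286, 1.577, -0, 1.279, -0.15], TCP at [0.217, 0.639, 0.256] pointing down, gripper open.
Joint ranges: [-2.77, 2.77], [-0.9, 2.22], [0.21, 2.48], [-1.53, 4.67], [0.24, 2.81], [-2.84, 2.84]. Speed limits (rad/s): [2.79, 2.79, 3.14, 3.14, 3.14, 3.14].

## Interface

Orientations are given as a unit quaternion [x, y, z, w].
In Python, from plant import get_state, imaging, job, ctrl gives the robot as it stands.
- The arm moves only by the tool jog_arm, never from a script. Its argument "increments" is a list of rows, each an object of numbers: "dx", "dy", "dz": the shift along the world's x, y, z each as a share of 12 cm, from -1 to 1; "ax", "ay", "az": the turn, a rotation vector about the world's x, y, z each as a share of pi/2 rad, from -1 to 1; "gripper": the gripper command: -1 is shut, 1 is fully open, values between are in proportion. A call has 1 to 10 rows; each row is the pose to reach, as a shift and turn from the pose commanded when the call began; what a row does not reach only later rows make up. A row lasts 1/10 s, in which the tool goes at most 50 mm and 8.59 degrees, less where a joint would pass 70% of its speed; a pose out of reach is approached as far as the arm can. A call with a number of a shift or a turn outside -1 to 1 is refused whole. A call with a gripper value outside its range is refused whole. The fingers move at their own pace and stop on an object; "force" is the grip in N (left out, the last holds). Time passes only in rows, so rows that repeat a pose let the fingers close. It gives the time, the measured TCP pose, the force, the opening and the grip force at its end, in the units of the state.
- get_state(): the state, without advancing time (a new reading comes with each control period).
- imaging.read_camera(name): name is "scene" or "top" or "wrist"; returns a dict with "frame" (420x560x3 uint8, blue, green, red), "depth" (420x560 float32, m along the optical axis (not along the pixel's ray), 0 where there is no reading), "camera_matrix" (3x3 intrinsics, pixels), "dist" ([k1, k2, p1, p2, k3] as OpenCV has them; the pictures are not rectified), "extrinsics" (4x4, takes a point from camera to world coordinates); the wrist camera has in their place "mount" (4x4, takes a point from camera to tool coordinates, whose origin is the TCP and whose axes are the flange's). Camera axes: x right, y up, looking along -z (the intrinsics and any distortion apply to the point x, -y, -z); pixel columns grow to the right and rows downward; lengths in m; the calibration is good to about 2 mm. A picture is of the moment at which its call begins: read the wrist's pose just before it.
- job.sign_off(): hands the job in; it is judged then, once.
The state is a dict: "time": time; "qpos": joint angles; "dq": joint speeds; "joint_efforts": joint torques, N m; "eef_pos": TCP position; "tcp_rot": TCP orientation; "contact_force": force on the tool from outside, world axes, zero at the start; "wrist_torque": the same for the moment, N m; "opening": opening from 0.0 (shut) to 1.0 (fully open); "finger_force": force on a finger pad.
Only numpy, scipy, OpenCV 4.12 (cv2) and the standard library are available. Lean on these libraries where they do the work, as an engineer would, in place of code of your own. Each camera call takes 0.05 s, during which the arm holds its last target. There are 200 camera calls.

## Task

The closed culture dish lying in the pocket of the white tip-up tray has to be incubated upside down. Push its overhanging edge down into the tray's trough so that it tips up and stays tipped by itself, then take it by the raised edge, turn it over and lay it upside down on the open worktop. Let go of it there, take it again across its rim and set it upside down, flat and centred, on the free post of the aluminium stand, without disturbing the dish that is already on the other post, the small brown bottle or the small dark box.

Things in the scene. Friction and masses are not known exactly. Their poses are not given: they have to be found in the camera images.
- dish: the clear, closed, flat round dish to be moved, 62 mm diameter, 16 mm thick, 40 to 80 g. Origin: centre of its underside; z points up out of its lid (up at the start, to point down at the end). At the start it lies flat in the tray's pocket, its top 2 mm below the tray's top.
- tip_tray: fixed white plastic block, x -58 to +67, y -46 to +46, 48 mm high; origin on the worktop under the dish's place, z up, +x points to the side with the trough, -x is the front. Its pocket is 65 mm wide in y. In front the wall's top bevels down at 45 degrees from x -46.5 to z 34 at x -32.5, then drops to a flat ledge, z 30, from x -32.5 to +5. The dish lies on the ledge with 1.5 mm play in y.
- pocket (a point): centre of the dish's place on the ledge, 30 mm over the worktop; axes as the tray's. Once the dish is tipped, its raised edge stands about 24 mm above this, 32 mm of it beyond the ledge's edge, with about 22 mm of room under it, square to the dish, for a finger coming down along the slope (come in at 50 degrees or steeper, else the front wall is in the way; press again if it rests flat).
- dish_stand: fixed aluminium stand: base plate 70 (x) x 190 (y) x 6 mm with two round posts, 46 mm diameter on top, at y = -60 and +60 mm, their flat tops 30 mm above the worktop. Origin: centre of the underside, z up.
- free_post (a point): centre of the flat top of the free post (the one at y = -60 mm of the stand), 30 mm above the worktop.
- other_dish: a like dish, 62 x 16 mm, already standing loose and upside down on the stand's other post; leave alone. Origin: centre of its underside (which is up), z points down.
- amber_vial: loose small brown bottle with a white cap, 25 mm diameter, 50 mm tall; bystander. Origin: centre of its underside.
- trough (a point): bottom of the V trough beyond the ledge on the +x side, at tray x +24, z 7. From the ledge's edge (tray x +5, z 30) one face falls at 50 degrees to here; the other rises at 40 degrees to z 33 at tray x +55, where the upright far wall stands (24 mm beyond the dish's rim).
- press (a point): where to press: above the part of the dish that overhangs the trough by 26 mm (tray x +36, height 46 mm, the dish's top). A blunt tip some 22 mm wide in x, pressed down with a few newtons to 31 to 33 mm above the worktop, tips the dish; past some 35 degrees it stays so by itself, at 43 to 50 degrees (steeper the farther it was pressed), its -x edge raised.
- cover_slips: loose small dark box, 34 x 50 x 16 mm, lying flat; bystander. Origin: centre of its underside.
Things that resemble listed ones, but are neither listed nor needed, are in the scene too. What is shaped like the dish but blue or turquoise is not meant.

How it is judged:
By the outcome, as a careful person would: the job done as asked, in the order asked, and still so for the second after the job is handed in, with the robot touching nothing.
It also fails if it takes over 72 s, if anything falls off the work surface, if the arm or the gripper's body presses on something with over 40 N, if the wrist force passes 120 N, or if a joint passes its speed limit or range.

## Working session

There is one attempt and no reset: what is moved stays moved. The work goes in short steps, Python scripts to look and compute and a tool call to move; the robot and the scene stay as the last step left them, time stands still between calls to the robot, and variables do not carry over. Pictures are saved under pics/ and viewed, at most 11 in all, crops included, and the job is handed in when it is done.

Besides the shell and the picture viewer there is one more tool, called after "Emit:" as name(argument=value, ...), one argument or row to a line, values as JSON. jog_arm: Moves the arm, as the interface text tells. Shift numbers are shares of 12 cm and turn numbers shares of pi/2 rad, none past 1 either way. Its arguments: {"type":"object","properties":{"increments":{"type":"array"},"force":{"type":"number"}},"required":["increments"]}

```bash
mkdir -p pics; ls; cat > h.py <<'E'
import numpy as np, cv2
from plant import get_state, imaging, job, ctrl
from scipy.spatial.transform import Rotation as R
def cam(n):
    s=get_state(); c=imaging.read_camera(n)
    if 'extrinsics' in c: T=np.array(c['extrinsics'])
    else:
        M=np.eye(4); M[:3,:3]=R.from_quat(s['tcp_rot']).as_matrix(); M[:3,3]=s['eef_pos']; T=M@np.array(c['mount'])
    c['T']=T; return c
def ray(c,uv):
    p=cv2.undistortPoints(np.array(uv,float).reshape(-1,1,2),np.array(c['camera_matrix']),np.array(c['dist'])).reshape(-1,2)
    d=np.c_[p[:,0],-p[:,1],-np.ones(len(p))]
    return c['T'][:3,3], d@c['T'][:3,:3].T
def plane(c,uv,z):
    o,d=ray(c,uv); return o+d*((z-o[2])/d[:,2])[:,None]
def deproj(c):
    h,w=c['depth'].shape; u,v=np.meshgrid(np.arange(w),np.arange(h))
    o,d=ray(c,np.c_[u.ravel(),v.ravel()]); return (o+d*c['depth'].reshape(-1,1)).reshape(h,w,3)
def proj(c,P):
    Ti=np.linalg.inv(c['T']); q=np.atleast_2d(P)@Ti[:3,:3].T+Ti[:3,3]; q=q*[1,-1,-1]
    return cv2.projectPoints(q,np.zeros(3),np.zeros(3),np.array(c['camera_matrix']),np.array(c['dist']))[0].reshape(-1,2)
E
python3 - <<'E'
from h import *
import pickle
for n in ['scene','top']:
    c=cam(n); cv2.imwrite(f'pics/{n}0.png',c['frame']); pickle.dump(c,open(n+'.pkl','wb')); print(n,c['T'].round(3).tolist())
print(get_state()); print(ctrl.finger_overhang)
E
```

```text
pics
scene [[0.683, 0.352, -0.64, -0.326], [-0.73, 0.303, -0.613, -0.69], [-0.022, 0.886, 0.464, 0.673], [0.0, 0.0, 0.0, 1.0]]
top [[-0.013, 0.99, -0.139, 0.355], [-1.0, -0.012, 0.007, 0.116], [0.005, 0.14, 0.99, 1.267], [0.0, 0.0, 0.0, 1.0]]
{'time': 0.1, 'qpos': array([ 1.09400631e+00,  2.87098209e-01,  1.57803639e+00, -1.21668250e-06,
        1.27861703e+00, -1.49983109e-01]), 'dq': array([-7.64689347e-04, -2.39911669e-03, -2.10779339e-03, -7.42854906e-06,
       -2.17031470e-03, -1.10204338e-03]), 'joint_efforts': array([ 7.17760813e-04, -4.07299483e+01, -2.93697453e+01, -1.28150759e-04,
        3.50305512e-03,  3.88616115e-06]), 'eef_pos': array([0.21639662, 0.63879566, 0.25506823]), 'tcp_rot': array([ 1.62676992e-01,  9.86678788e-01, -1.02709033e-03, -3.32232490e-04]), 'contact_force': array([0.52548104, 0.79357298, 0.42599912]), 'wrist_torque': array([ 0.02094133, -0.00917188,  0.02580823]), 'finger_force': 0.0, 'opening': 1.0018890779557494}
0.025
```

View pics/top0.png

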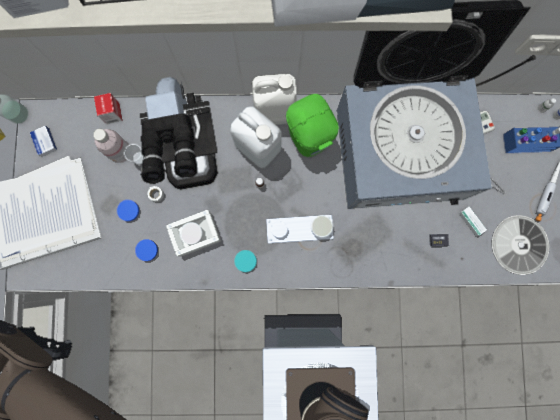

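View pics/scene0.png

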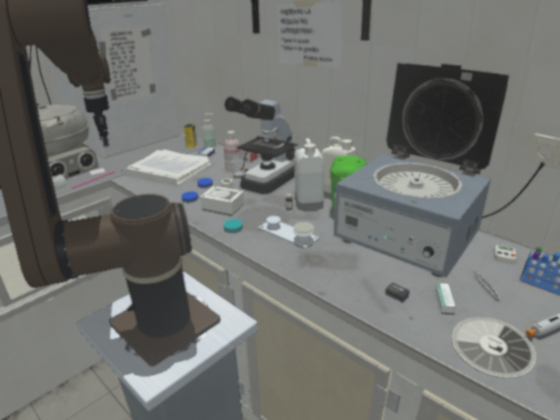

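The top view shows the tray at (193,235) holding a clear dish, and the stand at (300,229). The stand's free post is at (280,232) and its other dish at (322,227). The vial is at (260,182) and the dark box at (439,240). Things that could be mistaken for the dish are the blue discs at (128,211) and (147,250), the turquoise disc at (246,262), the other dish at (322,227) and the white ring at (155,194). I choose the clear dish in the white tray at (193,235) and will check it in a crop.

```bash
python3 - <<'E'
from h import *
import pickle
c=pickle.load(open('top.pkl','rb'));s=pickle.load(open('scene.pkl','rb'))
a=cv2.resize(c['frame'][185:285,140:345],None,fx=3.5,fy=3.5,interpolation=cv2.INTER_CUBIC)
b=cv2.resize(s['frame'][170:250,180:330],None,fx=3,fy=3,interpolation=cv2.INTER_CUBIC)
o=np.zeros((600,720,3),np.uint8);o[:350,:717]=a[:,:717];o[355:595,:450]=b
cv2.imwrite('pics/crop0.png',o)
f=c['frame'];P=deproj(c)
# white tray/stand: bright and low saturation
hsv=cv2.cvtColor(f,cv2.COLOR_BGR2HSV)
m=((hsv[...,2]>185)&(hsv[...,1]<45)).astype(np.uint8); m[:185]=0; m[285:]=0; m[:,:140]=0; m[:,345:]=0
m=cv2.morphologyEx(m,cv2.MORPH_CLOSE,np.ones((3,3)))
for k in cv2.findContours(m,0,2)[0]:
    if cv2.contourArea(k)<100: continue
    r=cv2.minAreaRect(k); bx=cv2.boxPoints(r); print(r)
    for z in (0.006,0.048): 
        q=plane(c,bx,z); print(z,q.round(4)[:,:2].tolist(),'mean',q.mean(0).round(4))
for n,uv in [('dish',(193,235)),('free',(280,232)),('other',(322,227)),('vial',(260,182)),('box',(439,240)),('tq',(246,262))]:
    print(n,P[uv[1],uv[0]].round(3))
E
```

```text
((299.5111389160156, 228.66592407226562), (24.678550720214844, 66.1198959350586), 86.18592071533203)
0.006 [[0.5165, 0.1454], [0.5269, -0.0456], [0.4555, -0.0482], [0.4453, 0.1414]] mean [0.4861 0.0482 0.006 ]
0.048 [[0.5111, 0.1445], [0.5212, -0.0402], [0.4521, -0.0428], [0.4423, 0.1406]] mean [0.4817 0.0505 0.048 ]
((191.6027374267578, 232.2740020751953), (32.537437438964844, 45.880130767822266), 69.44395446777344)
0.006 [[0.501, 0.4383], [0.5465, 0.3142], [0.4577, 0.2806], [0.413, 0.4036]] mean [0.4796 0.3592 0.006 ]
0.048 [[0.4962, 0.4276], [0.5402, 0.3077], [0.4543, 0.2751], [0.411, 0.394]] mean [0.4754 0.3511 0.048 ]
((154.0, 193.0), (14.0, 14.0), 90.0)
0.006 [[0.6169, 0.4924], [0.6163, 0.4511], [0.5747, 0.45], [0.5753, 0.4911]] mean [0.5958 0.4712 0.006 ]
0.048 [[0.6082, 0.4799], [0.6076, 0.4399], [0.5674, 0.4389], [0.5679, 0.4787]] mean [0.5878 0.4593 0.048 ]
dish [0.468 0.348 0.045]
free [0.475 0.105 0.03 ]
other [ 0.486 -0.012  0.046]
vial [0.616 0.16  0.046]
box [ 0.447 -0.352  0.016]
tq [0.392 0.202 0.014]
```

View pics/crop0.png

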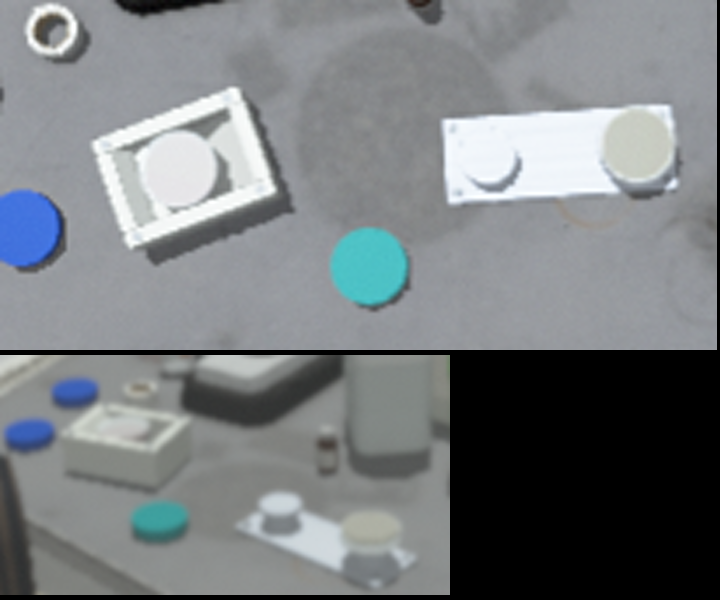

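The crop shows the pale clear dish in the tray at crop (180,168), with the wider gap on its right, at (230,145), which suggests the trough side faces world -y. I'll check that with the depth and refine the positions.

```bash
python3 - <<'E'
from h import *
import pickle
c=pickle.load(open('top.pkl','rb'))
P=deproj(c); Q=P[190:280,145:345].reshape(-1,3)
def sel(xy,r,z0,z1): return Q[(np.hypot(*(Q[:,:2]-xy).T)<r)&(Q[:,2]>z0)&(Q[:,2]<z1)]
t=sel([.475,.35],.1,.044,.055)
r=cv2.minAreaRect(t[:,:2].astype(np.float32)*1000); print('tray',r, np.median(t[:,2]))
bx=cv2.boxPoints(r); print(bx)
e=[bx[1]-bx[0],bx[2]-bx[1]]; ax=max(e,key=np.linalg.norm); ax/=np.linalg.norm(ax)
if ax[1]>0: ax=-ax
cen=np.array(r[0]); print('axis',ax,np.degrees(np.arctan2(ax[1],ax[0])))
T=sel([.475,.35],.1,0,.06); u=(T[:,:2]*1000-cen)@ax; v=(T[:,:2]*1000-cen)@[-ax[1],ax[0]]
for k in range(-66,68,5):
    w=T[(abs(u-k)<2.5)&(abs(v)<12)]; print(k,len(w),(w[:,2]*1000).round(0).astype(int)[:14])
for n,xy,z0,z1,rr in [('post',[.475,.105],.026,.034,.04),('other',[.486,-.012],.04,.05,.05),]:
    q=sel(xy,rr,z0,z1); print(n,len(q),cv2.minEnclosingCircle(q[:,:2].astype(np.float32)*1000),q.mean(0))
E
```

```text
tray ((475.1145935058594, 350.4225158691406), (92.74819946289062, 124.46431732177734), 20.451234817504883) 0.04704513957184886
[[409.9189  392.5286 ]
 [453.408   275.90927]
 [540.3103  308.31644]
 [496.8212  424.93576]]
axis [ 0.34940997 -0.93696994] -69.54877
-66 0 []
-61 11 [47 49 47 45 44 48 45 45 51 45 48]
-56 13 [48 46 50 50 47 48 44 47 47 48 48 47 46]
-51 15 [45 49 49 51 46 45 49 44 46 46 47 46 42 52]
-46 18 [44 46 42 44 43 42 43 39 43 42 38 49 42 41]
-41 18 [41 36 43 35 41 37 35 36 35 39 35 37 33 39]
-36 13 [33 37 43 35 34 35 44 32 34 27 37 32 31]
-31 14 [39 41 44 47 50 45 46 46 46 44 46 48 47 44]
-26 15 [44 46 46 45 50 45 40 45 45 48 45 44 46 44]
-21 15 [46 47 46 46 44 45 45 46 46 45 47 44 48 43]
-16 16 [45 48 48 43 48 45 42 45 45 45 45 46 44 49]
-11 16 [47 47 48 46 46 47 44 41 43 43 46 46 51 45]
-6 15 [48 46 46 43 47 46 44 47 48 47 47 43 42 49]
-1 15 [48 46 44 49 44 48 48 45 45 46 48 52 45 48]
4 17 [43 46 47 48 43 48 47 44 49 49 46 44 50 47]
9 14 [43 42 45 48 45 45 43 43 46 45 46 41 44 44]
14 15 [43 46 46 46 48 42 45 43 45 41 46 43 40 44]
19 15 [47 45 44 47 45 45 48 47 49 49 47 45 49 44]
24 21 [46 49 44 47 42 12 46 44 44 41 47 49 15 46]
29 21 [44 16 50 33 11 15 45 16 48 35 15 19 39 11]
34 12 [22 22 21 19 15 21 19 23 22 18 16 19]
39 13 [22 23 20 20 24 19 25 23 23 24 21 29 20]
44 13 [30 26 27 25 28 27 26 30 25 27 25 27 29]
49 8 [51 46 27 46 50 27 48 45]
54 16 [50 46 41 45 44 49 48 48 44 45 49 50 48 43]
59 21 [41 52 51 49 19 48 46 27  3 47 41 46 46 23]
64 12 [39 50  5 14  1  2  5  3 48 21  2  5]
post 181 ((483.8039245605469, 109.21048736572266), 22.6522274017334) [0.48382736 0.10939721 0.02949126]
other 360 ((490.2448425292969, -10.863168716430664), 31.06553077697754) [ 0.48968518 -0.01076091  0.04497909]
```

Depth settles it: the tray origin and dish are at about (0.4735, 0.3546), with tray +x pointing along azimuth -69.5°, so the trough is on the -y side. The press point is (0.486, 0.321), the free post (0.484, 0.109) and the other dish (0.490, -0.011). I'll move above the press point with the gripper shut.

Emit:
jog_arm(
  increments=[
    {"dx": 0.75,"dy": -0.88,"az": -0.19,"gripper": -1},
    {"dx": 0.75,"dy": -0.88,"az": -0.19,"gripper": -1},
    {"dx": 0.75,"dy": -0.88,"az": -0.19,"gripper": -1},
    {"dx": 0.75,"dy": -0.88,"az": -0.19,"gripper": -1},
  ],
  force=40,
)

```text
$.increments[0]: bad value
```

Emit:
jog_arm(
  increments=[
    {"dx": 0.75,"dy": -0.88,"az": -0.19,"gripper": -1},
    {"dx": 0.75,"dy": -0.88,"az": -0.19,"gripper": -1},
    {"dx": 0.75,"dy": -0.88,"az": -0.19,"gripper": -1},
    {"dx": 0.75,"dy": -0.88,"az": -0.19,"gripper": -1},
  ],
)

```text
$.increments[0]: bad value
```

Emit:
jog_arm(
  increments=[
    {"dx": 0.74,"dy": -0.89,"dz": -0.7,"az": -0.185,"gripper": -1},
    {"dx": 0.74,"dy": -0.89,"dz": -0.7,"az": -0.185,"gripper": -1},
    {"dx": 0.74,"dy": -0.89,"dz": -0.7,"az": -0.185,"gripper": -1},
    {"dx": 0.74,"dy": -0.89,"dz": -0.7,"az": -0.185,"gripper": -1},
    {"dx": 0.74,"dy": -0.89,"dz": -0.7,"az": -0.185,"gripper": -1},
    {"dx": 0.74,"dy": -0.89,"dz": -0.7,"az": -0.185,"gripper": -1},
    {"dx": 0.74,"dy": -0.89,"dz": -0.7,"az": -0.185,"gripper": -1},
  ],
)

```text
$.increments[0]: bad value
```

Emit:
jog_arm(
  increments=[
    {"dx": 0.75,"dy": -0.88,"dz": 0,"ax": 0,"ay": 0,"az": -0.19,"gripper": -1},
    {"dx": 0.75,"dy": -0.88,"dz": 0,"ax": 0,"ay": 0,"az": -0.19,"gripper": -1},
    {"dx": 0.75,"dy": -0.88,"dz": 0,"ax": 0,"ay": 0,"az": -0.19,"gripper": -1},
    {"dx": 0.75,"dy": -0.88,"dz": 0,"ax": 0,"ay": 0,"az": -0.19,"gripper": -1},
  ],
  force=40,
)

```text
time: 0.5
eef_pos: [0.3092, 0.5305, 0.2556]
tcp_rot: [0.31, 0.951, -0.001, 0.0]
contact_force: [0.2, 0.8, 1.0]
opening: 0.329
finger_force: 0.0
```

Emit:
jog_arm(
  increments=[
    {"dx": 0.75,"dy": -0.88,"dz": 0,"ax": 0,"ay": 0,"az": -0.19,"gripper": -1},
    {"dx": 0.75,"dy": -0.88,"dz": 0,"ax": 0,"ay": 0,"az": -0.19,"gripper": -1},
    {"dx": 0.75,"dy": -0.88,"dz": 0,"ax": 0,"ay": 0,"az": -0.19,"gripper": -1},
    {"dx": 0.75,"dy": -0.88,"dz": 0,"ax": 0,"ay": 0,"az": -0.19,"gripper": -1},
  ],
)

```text
time: 0.9
eef_pos: [0.3989, 0.4255, 0.2559]
tcp_rot: [0.448, 0.894, -0.0, 0.0]
contact_force: [-1.0, -0.8, -0.1]
opening: -0.003
finger_force: 0.0
```

Emit:
jog_arm(
  increments=[
    {"dx": 0.74,"dy": -0.89,"dz": -0.7,"ax": 0,"ay": 0,"az": -0.185,"gripper": -1},
    {"dx": 0.74,"dy": -0.89,"dz": -0.7,"ax": 0,"ay": 0,"az": -0.185,"gripper": -1},
    {"dx": 0.74,"dy": -0.89,"dz": -0.7,"ax": 0,"ay": 0,"az": -0.185,"gripper": -1},
    {"dx": 0.74,"dy": -0.89,"dz": -0.7,"ax": 0,"ay": 0,"az": -0.185,"gripper": -1},
    {"dx": 0.74,"dy": -0.89,"dz": -0.7,"ax": 0,"ay": 0,"az": -0.185,"gripper": -1},
    {"dx": 0.74,"dy": -0.89,"dz": -0.7,"ax": 0,"ay": 0,"az": -0.185,"gripper": -1},
  ],
)

```text
time: 1.5
eef_pos: [0.4851, 0.3227, 0.173]
tcp_rot: [0.57, 0.822, 0.001, -0.0]
contact_force: [-0.3, 0.4, 0.5]
opening: 0.0
finger_force: 0.0
```

```bash
python3 - <<'E'
from h import *
s=get_state(); print(s['time'],s['qpos'].round(3),s['eef_pos'].round(4),s['opening'])
M=R.from_quat(s['tcp_rot']).as_matrix(); print(M.round(3), ctrl.finger_overhang)
c=cam('wrist'); cv2.imwrite('pics/w1.png',c['frame'])
ax=np.array([.3494,-.937,0]); ay=np.array([.937,.3494,0]); o=np.array([.4735,.3546,0])
# expected tray corners in wrist image
print(proj(c,[o+x*ax+y*ay+[0,0,.048] for x,y in [(-.058,-.046),(-.058,.046),(.067,.046),(.067,-.046)]]).round(0).tolist())
P=deproj(c); z=P[...,2]; m=(z>.044)&(z<.053)&(np.hypot(P[...,0]-.475,P[...,1]-.35)<.1)
print(m.sum()); r=cv2.minAreaRect(P[m][:,:2].astype(np.float32)*1000); print(r)
E
```

```text
1.5 [4.130e-01 1.670e-01 1.878e+00 1.000e-03 1.096e+00 5.500e-02] [0.4851 0.3227 0.173 ] 7.117870854982187e-05
[[-0.35   0.937  0.   ]
 [ 0.937  0.35   0.001]
 [ 0.001  0.001 -1.   ]] 0.025
[[211.0, 64.0], [362.0, 64.0], [351.0, 253.0], [221.0, 253.0]]
16262
((474.0495910644531, 350.9267578125), (92.4767837524414, 125.14424896240234), 20.170490264892578)
```

View pics/w1.png

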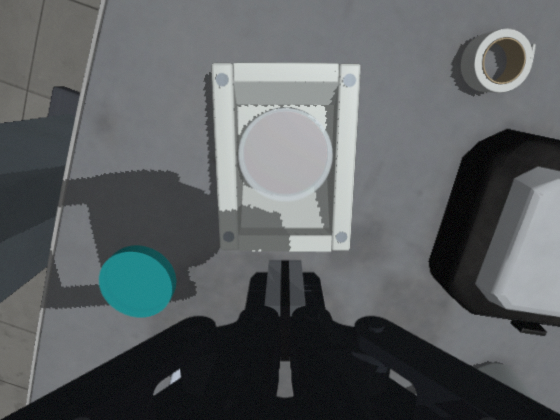

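The wrist view shows the pale dish centred at (285,155) in the tray, and the tray outline matches the calibration to within 1 mm. Now I press.

Emit:
jog_arm(
  increments=[
    {"dx": 0,"dy": 0,"dz": -0.4,"ax": 0,"ay": 0,"az": 0,"gripper": -1},
    {"dx": 0,"dy": 0,"dz": -0.75,"ax": 0,"ay": 0,"az": 0,"gripper": -1},
    {"dx": 0,"dy": 0,"dz": -0.81,"ax": 0,"ay": 0,"az": 0,"gripper": -1},
    {"dx": 0,"dy": 0,"dz": -0.85,"ax": 0,"ay": 0,"az": 0,"gripper": -1},
    {"dx": 0,"dy": 0,"dz": -0.89,"ax": 0,"ay": 0,"az": 0,"gripper": -1},
    {"dx": 0,"dy": 0,"dz": -0.93,"ax": 0,"ay": 0,"az": 0,"gripper": -1},
    {"dx": 0,"dy": 0,"dz": -0.96,"ax": 0,"ay": 0,"az": 0,"gripper": -1},
    {"dx": 0,"dy": 0,"dz": -0.96,"ax": 0,"ay": 0,"az": 0,"gripper": -1},
    {"dx": 0,"dy": 0,"dz": -0.96,"ax": 0,"ay": 0,"az": 0,"gripper": -1},
  ],
)

```text
time: 2.45
eef_pos: [0.4858, 0.3213, 0.0576]
tcp_rot: [0.571, 0.821, 0.0, 0.0]
contact_force: [0.5, 0.5, -0.3]
opening: 0.0
finger_force: 0.0
```

Emit:
jog_arm(
  increments=[
    {"dx": 0,"dy": 0,"dz": 0.3,"ax": 0,"ay": 0,"az": 0,"gripper": -1},
    {"dx": 0,"dy": 0,"dz": 1,"ax": 0,"ay": 0,"az": 0,"gripper": -1},
    {"dx": 0,"dy": 0,"dz": 1,"ax": 0,"ay": 0,"az": 0,"gripper": -1},
    {"dx": 0,"dy": 0,"dz": 1,"ax": 0,"ay": 0,"az": 0,"gripper": -1},
  ],
)

```text
time: 2.85
eef_pos: [0.4891, 0.3229, 0.1848]
tcp_rot: [0.571, 0.821, 0.006, 0.004]
contact_force: [1.6, 0.8, 0.3]
opening: 0.004
finger_force: 0.0
```

```bash
cat > tilt.py <<'E'
from h import *
c=cam('wrist')
ax=np.array([.3494,-.937,0]); ay=np.array([.937,.3494,0]); o=np.array([.473,.355,0])
P=deproj(c)-o; u=P@ax*1000; v=P@ay*1000; z=P[...,2]*1000
for k in range(-60,70,4):
    w=z[(abs(u-k)<2)&(abs(v)<10)&(c['depth']>0)]; print(k,len(w),np.percentile(w,[10,50,90]).round(1) if len(w) else '')
E
python3 tilt.py
```

```text
-60 54 [-2.  21.9 46. ]
-56 190 [45.5 46.5 47.4]
-52 217 [45.4 46.3 47.1]
-48 185 [45.3 46.  46.8]
-44 182 [41.6 43.5 44.9]
-40 207 [37.5 39.5 41.3]
-36 171 [33.3 35.1 37. ]
-32 147 [27.5 28.6 32.6]
-28 169 [27.4 28.3 29.2]
-24 168 [27.4 28.4 29.3]
-20 152 [27.6 28.4 29.2]
-16 175 [27.5 28.5 50.2]
-12 306 [28.2 54.3 56.9]
-8 216 [56.9 58.8 60.4]
-4 187 [60.2 61.5 62.6]
0 155 [56.9 58.6 60.6]
4 149 [51.8 53.9 55.8]
8 120 [47.1 49.5 51. ]
12 122 [42.1 44.1 46.2]
16 194 [ 37.7  40.7 242.2]
20 3753 [225.2 234.9 243.2]
24 5296 [173.1 206.1 237.2]
28 1269 [166.  188.3 231.7]
32 344 [ 20.3 196.2 223.4]
36 367 [ 16.4 195.9 206.6]
40 415 [ 18.2 195.6 207.1]
44 565 [ 21.8 205.  211.8]
48 221 [ 24.2  26.4 204.1]
52 182 [27.4 29.1 31.6]
56 321 [32.7 43.9 46.7]
60 136 [45.2 46.1 47. ]
64 141 [45.4 46.3 47. ]
68 15 [45.5 46.  46.4]
```

It tipped: depth puts the lid slope at about 50°, with the raised mid-rim at tray (-10.6, 58.4 mm). Next I work out the turn for the grasp.

```bash
python3 - <<'E'
from h import *
a=np.radians(-69.6); X=np.array([np.cos(a),np.sin(a),0]);Y=np.array([-np.sin(a),np.cos(a),0]);Z=np.array([0,0,1.])
d=np.cos(np.radians(50))*X-np.sin(np.radians(50))*Z; n=np.cross(d,Y)
n=np.sin(np.radians(50))*X+np.cos(np.radians(50))*Z
T=np.c_[np.cross(n,d),n,d]
s=get_state(); C=R.from_quat(s['tcp_rot']); print(s['eef_pos'],s['qpos'].round(3))
tot=R.from_matrix(T)*C.inv(); C0=R.from_matrix(np.c_[[-.349,.937,0],[.937,.349,0],[0,0,-1]])
rv=(R.from_matrix(T)*C0.inv()).as_rotvec(); print(rv/(np.pi/2)/2,np.degrees(np.linalg.norm(rv)))
print(R.from_matrix(T).as_quat())
E
```

```text
[0.48750655 0.32212269 0.18140409] [0.41  0.158 1.872 0.    1.104 0.054]
[-0.1023189  -0.22363139 -0.47789668] 96.74315839379753
[0.92484135 0.16640522 0.06056655 0.33661472]
```

Emit:
jog_arm(
  increments=[
    {"dx": 0,"dy": 0.1,"dz": 0.3,"ax": 0,"ay": 0,"az": 0,"gripper": -0.34},
    {"dx": -0.325,"dy": 0.87,"dz": 0.3,"ax": -0.102,"ay": -0.224,"az": -0.478,"gripper": -0.34},
    {"dx": -0.325,"dy": 0.87,"dz": 0.3,"ax": -0.102,"ay": -0.224,"az": -0.478,"gripper": -0.34},
    {"dx": -0.325,"dy": 0.87,"dz": 0.3,"ax": -0.102,"ay": -0.224,"az": -0.478,"gripper": -0.34},
    {"dx": -0.325,"dy": 0.87,"dz": 0.3,"ax": -0.102,"ay": -0.224,"az": -0.478,"gripper": -0.34},
    {"dx": -0.325,"dy": 0.87,"dz": 0.3,"ax": -0.102,"ay": -0.224,"az": -0.478,"gripper": -0.34},
    {"dx": -0.325,"dy": 0.87,"dz": 0.3,"ax": -0.102,"ay": -0.224,"az": -0.478,"gripper": -0.34},
    {"dx": -0.325,"dy": 0.87,"dz": 0.3,"ax": -0.102,"ay": -0.224,"az": -0.478,"gripper": -0.34},
  ],
)

```text
time: 3.7
eef_pos: [0.4449, 0.4259, 0.2104]
tcp_rot: [0.819, 0.542, 0.031, 0.185]
contact_force: [0.0, 0.5, -0.3]
opening: 0.33
finger_force: 0.0
```

Emit:
jog_arm(
  increments=[
    {"dx": 0,"dy": 0,"dz": 0,"ax": -0.102,"ay": -0.224,"az": -0.478,"gripper": -0.34},
    {"dx": 0,"dy": 0,"dz": 0,"ax": -0.102,"ay": -0.224,"az": -0.478,"gripper": -0.34},
    {"dx": 0,"dy": 0,"dz": 0,"ax": -0.102,"ay": -0.224,"az": -0.478,"gripper": -0.34},
    {"dx": 0,"dy": 0,"dz": -0.2,"ax": -0.102,"ay": -0.224,"az": -0.478,"gripper": -0.34},
    {"dx": 0,"dy": 0,"dz": -0.4,"ax": -0.102,"ay": -0.224,"az": -0.478,"gripper": -0.34},
    {"dx": 0,"dy": 0,"dz": -0.63,"ax": -0.102,"ay": -0.224,"az": -0.478,"gripper": -0.34},
    {"dx": 0,"dy": 0,"dz": -0.63,"ax": -0.102,"ay": -0.224,"az": -0.478,"gripper": -0.34},
    {"dx": 0,"dy": 0,"dz": -0.63,"ax": -0.102,"ay": -0.224,"az": -0.478,"gripper": -0.34},
  ],
)

```text
time: 4.5
eef_pos: [0.4463, 0.4249, 0.1365]
tcp_rot: [0.924, 0.168, 0.059, 0.337]
contact_force: [0.4, 0.6, 0.6]
opening: 0.33
finger_force: 0.0
```

```bash
python3 - <<'E'
from h import *
s=get_state(); print(s['time'],s['qpos'].round(3),s['eef_pos'].round(4),s['opening'],s['contact_force'].round(1))
M=R.from_quat(s['tcp_rot']).as_matrix(); print(M.round(3))
a=np.radians(-69.6); X=np.array([np.cos(a),np.sin(a),0]);Y=np.array([-np.sin(a),np.cos(a),0]);Z=np.array([0,0,1.])
o=np.array([.473,.355,0])
w=cam('wrist');S=cam('scene')
q=proj(w,s['eef_pos']+M[:,2]*np.array([[0],[.012],[.025]])); print(q)
A=w['frame'].copy()
B=S['frame'][120:260,130:330]; B=cv2.resize(B,None,fx=1.2,fy=1.2)
cv2.imwrite('pics/w2.png',A)
E
```

```text
4.5 [ 0.808  0.485  1.652 -0.628  1.398  2.256] [0.4463 0.4249 0.1365] 0.33003051709396775 [0.4 0.6 0.6]
[[ 0.936  0.271  0.223]
 [ 0.351 -0.716 -0.603]
 [-0.004  0.643 -0.766]]
[[287.27739492 313.30978873]
 [287.07599179 295.72474967]
 [286.88961599 279.48193114]]
```

View pics/w2.png

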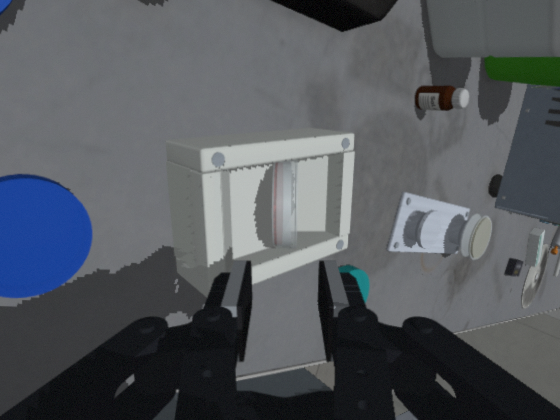

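The wrist view along the slope shows the dish edge-on at columns 272–298 near row 205, centred between the fingers (inner faces at about 250 and 320). I go in along the slope.

Emit:
jog_arm(
  increments=[
    {"dx": 0.06,"dy": -0.15,"dz": -0.19,"ax": 0,"ay": 0,"az": 0,"gripper": -0.34},
    {"dx": 0.1,"dy": -0.26,"dz": -0.33,"ax": 0,"ay": 0,"az": 0,"gripper": -0.34},
    {"dx": 0.12,"dy": -0.33,"dz": -0.42,"ax": 0,"ay": 0,"az": 0,"gripper": -0.34},
    {"dx": 0.145,"dy": -0.39,"dz": -0.5,"ax": 0,"ay": 0,"az": 0,"gripper": -0.34},
    {"dx": 0.167,"dy": -0.452,"dz": -0.575,"ax": 0,"ay": 0,"az": 0,"gripper": -0.34},
    {"dx": 0.167,"dy": -0.452,"dz": -0.575,"ax": 0,"ay": 0,"az": 0,"gripper": -0.34},
    {"dx": 0.167,"dy": -0.452,"dz": -0.575,"ax": 0,"ay": 0,"az": 0,"gripper": -0.34},
  ],
)

```text
time: 5.3
eef_pos: [0.4667, 0.3716, 0.0689]
tcp_rot: [0.925, 0.166, 0.061, 0.337]
contact_force: [-0.6, -0.7, 0.2]
opening: 0.328
finger_force: 0.0
```

```bash
python3 - <<'E'
from h import *
s=get_state(); print(s['qpos'].round(3),s['eef_pos'].round(4),s['contact_force'].round(1))
w=cam('wrist');cv2.imwrite('pics/w3.png',w['frame'][120:400,140:440])
E
```

```text
[ 0.729  0.525  1.743 -0.683  1.253  2.292] [0.4667 0.3716 0.0689] [-0.6 -0.7  0.2]
```

View pics/w3.png

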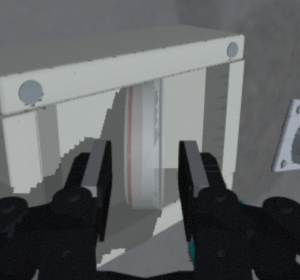

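The crop shows the dish rim (cols 125–162) standing between the pads (cols 110 and 180), with no contact. I close.

Emit:
jog_arm(
  increments=[
    {"dx": 0,"dy": 0,"dz": 0,"ax": 0,"ay": 0,"az": 0,"gripper": -0.8},
    {"dx": 0,"dy": 0,"dz": 0,"ax": 0,"ay": 0,"az": 0,"gripper": -0.8},
    {"dx": 0,"dy": 0,"dz": 0,"ax": 0,"ay": 0,"az": 0,"gripper": -0.8},
    {"dx": 0,"dy": 0,"dz": 0,"ax": 0,"ay": 0,"az": 0,"gripper": -0.8},
  ],
  force=40,
)

```text
time: 5.75
eef_pos: [0.4668, 0.3722, 0.0694]
tcp_rot: [0.925, 0.166, 0.062, 0.336]
contact_force: [-0.8, 1.6, 2.8]
opening: 0.173
finger_force: 42.8
```

Gripped at 43 N. I lift out back along the slope, then up.

Emit:
jog_arm(
  increments=[
    {"dx": -0.04,"dy": 0.1,"dz": 0.13,"ax": 0,"ay": 0,"az": 0,"gripper": -0.8},
    {"dx": -0.08,"dy": 0.2,"dz": 0.255,"ax": 0,"ay": 0,"az": 0,"gripper": -0.8},
    {"dx": -0.112,"dy": 0.3,"dz": 0.383,"ax": 0,"ay": 0,"az": 0,"gripper": -0.8},
    {"dx": -0.112,"dy": 0.3,"dz": 0.7,"ax": 0,"ay": 0,"az": 0,"gripper": -0.8},
    {"dx": -0.112,"dy": 0.3,"dz": 1,"ax": 0,"ay": 0,"az": 0,"gripper": -0.8},
    {"dx": -0.112,"dy": 0.3,"dz": 1,"ax": 0,"ay": 0,"az": 0,"gripper": -0.8},
  ],
)

```text
time: 6.35
eef_pos: [0.4551, 0.4094, 0.1948]
tcp_rot: [0.926, 0.165, 0.066, 0.334]
contact_force: [-0.1, 0.2, 1.6]
opening: 0.173
finger_force: 42.3
```

Emit:
jog_arm(
  increments=[
    {"dx": 0.15,"dy": -0.3,"dz": 0.1,"ax": 0.47,"ay": 0.174,"az": 0,"gripper": -0.8},
    {"dx": 0.3,"dy": -0.6,"dz": 0.2,"ax": 0.47,"ay": 0.174,"az": 0,"gripper": -0.8},
    {"dx": 0.3,"dy": -0.93,"dz": 0.2,"ax": 0.47,"ay": 0.174,"az": 0,"gripper": -0.8},
    {"dx": 0.3,"dy": -0.93,"dz": 0.2,"ax": 0.47,"ay": 0.174,"az": 0,"gripper": -0.8},
    {"dx": 0.3,"dy": -0.93,"dz": 0.2,"ax": 0.47,"ay": 0.174,"az": 0,"gripper": -0.8},
    {"dx": 0.3,"dy": -0.93,"dz": 0.2,"ax": 0.47,"ay": 0.174,"az": 0,"gripper": -0.8},
    {"dx": 0.3,"dy": -0.93,"dz": 0.2,"ax": 0.47,"ay": 0.174,"az": 0,"gripper": -0.8},
  ],
)

```text
time: 7.05
eef_pos: [0.4891, 0.2941, 0.2114]
tcp_rot: [0.984, 0.175, -0.008, -0.044]
contact_force: [0.2, 0.6, -0.1]
opening: 0.175
finger_force: 42.3
```

Emit:
jog_arm(
  increments=[
    {"dx": 0.15,"dy": -0.3,"dz": 0,"ax": 0.47,"ay": 0.174,"az": 0,"gripper": -0.8},
    {"dx": 0.3,"dy": -0.6,"dz": 0,"ax": 0.47,"ay": 0.174,"az": 0,"gripper": -0.8},
    {"dx": 0.3,"dy": -0.93,"dz": 0,"ax": 0.47,"ay": 0.174,"az": 0,"gripper": -0.8},
    {"dx": 0.3,"dy": -0.93,"dz": 0,"ax": 0.47,"ay": 0.174,"az": 0,"gripper": -0.8},
    {"dx": 0.3,"dy": -0.93,"dz": 0,"ax": 0.47,"ay": 0.174,"az": 0,"gripper": -0.8},
    {"dx": 0.3,"dy": -0.93,"dz": 0,"ax": 0.47,"ay": 0.174,"az": 0,"gripper": -0.8},
    {"dx": 0.3,"dy": -0.93,"dz": 0,"ax": 0.47,"ay": 0.174,"az": 0,"gripper": -0.8},
  ],
)

```text
time: 7.75
eef_pos: [0.5244, 0.1842, 0.2106]
tcp_rot: [0.892, 0.159, -0.076, -0.417]
contact_force: [0.1, 0.6, -0.7]
opening: 0.177
finger_force: 42.3
```

```bash
python3 - <<'E'
from h import *
s=get_state(); print(s['time'],s['qpos'].round(3),s['eef_pos'].round(4),s['contact_force'].round(1),s['opening'],s['finger_force'])
M=R.from_quat(s['tcp_rot']).as_matrix(); print(M.round(3))
S=cam('scene'); w=cam('wrist')
b=cv2.resize(S['frame'][100:260,150:350],None,fx=2,fy=2); o=np.zeros((420,800,3),np.uint8); o[:320,:400]=b; o[:,400:]=w['frame'][:,80:480]
cv2.imwrite('pics/s4.png',o)
E
```

```text
7.75 [-0.134  0.226  1.897  0.744  1.542  0.854] [0.5244 0.1842 0.2106] [ 0.1  0.6 -0.7] 0.17657413251896584 42.29167342185974
[[ 0.938  0.22  -0.267]
 [ 0.346 -0.602  0.72 ]
 [-0.003 -0.768 -0.641]]
```

View pics/s4.png

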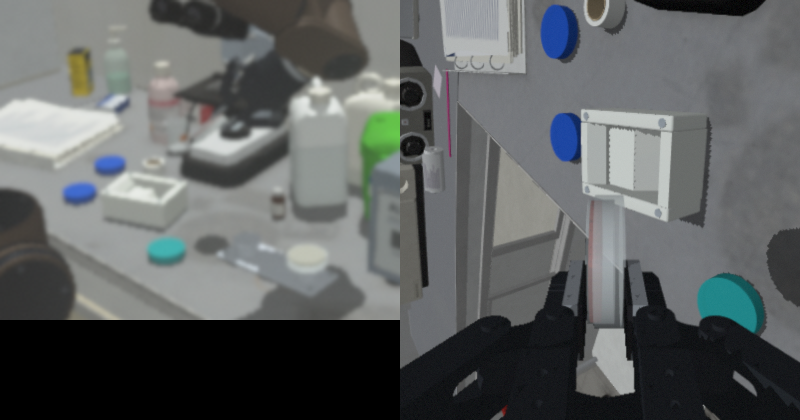

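The wrist view shows the dish held squarely between the pads (cols 590–628, rows 195–325), lid side down. I lower it until the far edge touches.

Emit:
jog_arm(
  increments=[
    {"dx": 0,"dy": 0,"dz": -0.35,"ax": 0,"ay": 0,"az": 0,"gripper": -0.8},
    {"dx": 0,"dy": 0,"dz": -0.7,"ax": 0,"ay": 0,"az": 0,"gripper": -0.8},
    {"dx": 0,"dy": 0,"dz": -1,"ax": 0,"ay": 0,"az": 0,"gripper": -0.8},
    {"dx": 0,"dy": 0,"dz": -1,"ax": 0,"ay": 0,"az": 0,"gripper": -0.8},
  ],
)

```text
time: 8.25
eef_pos: [0.5215, 0.1857, 0.0886]
tcp_rot: [0.891, 0.159, -0.078, -0.418]
contact_force: [-1.3, 0.4, -1.7]
opening: 0.172
finger_force: 42.3
```

Emit:
jog_arm(
  increments=[
    {"dx": 0,"dy": 0,"dz": -0.12,"ax": 0,"ay": 0,"az": 0,"gripper": -0.8},
    {"dx": 0,"dy": 0,"dz": -0.2,"ax": 0,"ay": 0,"az": 0,"gripper": -0.8},
    {"dx": 0,"dy": 0,"dz": -0.26,"ax": 0,"ay": 0,"az": 0,"gripper": -0.8},
    {"dx": 0,"dy": 0,"dz": -0.29,"ax": 0,"ay": 0,"az": 0,"gripper": -0.8},
    {"dx": 0,"dy": 0,"dz": -0.29,"ax": 0,"ay": 0,"az": 0,"gripper": -0.8},
  ],
)

```text
time: 8.75
eef_pos: [0.5252, 0.1842, 0.0578]
tcp_rot: [0.892, 0.159, -0.074, -0.418]
contact_force: [0.3, -0.1, -0.8]
opening: 0.17
finger_force: 42.3
```

```bash
python3 - <<'E'
from h import *
s=get_state(); print(s['time'],s['eef_pos'].round(4),s['contact_force'].round(1))
w=cam('wrist'); P=deproj(w); M=R.from_quat(s['tcp_rot']).as_matrix()
q=(P-s['eef_pos'])@M; q*=1000
m=(abs(q[...,1])<9)&(q[...,2]<110)&(q[...,2]>-10)&(abs(q[...,0])<40)
for k in range(0,90,6):
    g=m&(abs(q[...,2]-k)<3); print(k,g.sum(),np.percentile(q[g][:,0],[5,50,95]).round(1) if g.sum() else '',np.percentile(q[g][:,1],[5,95]).round(1) if g.sum() else '')
E
```

```text
8.75 [0.5252 0.1842 0.0578] [ 0.3 -0.1 -0.8]
0 194 [-9.4  6.1 10.8] [-8.5  8.8]
6 173 [-10.    7.6  10.8] [-8.6  8.8]
12 1248 [-8.5  0.6 10.1] [-6.1  8.6]
18 2035 [-17.2   9.9  18.2] [-6.   8.1]
24 834 [-22.3  21.1  24.6] [-5.8  8.3]
30 459 [23.1 26.1 28.1] [-5.8  8.2]
36 287 [26.5 28.8 29.9] [-5.7  8.3]
42 181 [28.1 30.1 30.6] [-5.4  8.1]
48 75 [28.3 30.3 30.6] [-5.2  8.3]
54 17 [29.6 29.7 29.9] [-1.6  7.3]
60 0  
66 0  
72 0  
78 0  
84 252 [21.6 30.9 39.1] [4.9 8.7]
```

The dish spans 14 to 76 mm ahead of the TCP, so its far edge is about 2–3 mm above the table. I touch down, then open partly so it leans on the lower finger.

Emit:
jog_arm(
  increments=[
    {"dx": 0,"dy": 0,"dz": -0.015,"ax": 0,"ay": 0,"az": 0,"gripper": -0.8},
    {"dx": 0,"dy": 0,"dz": -0.025,"ax": 0,"ay": 0,"az": 0,"gripper": -0.8},
    {"dx": 0,"dy": 0,"dz": -0.025,"ax": 0,"ay": 0,"az": 0,"gripper": -0.5},
    {"dx": 0,"dy": 0,"dz": -0.025,"ax": 0,"ay": 0,"az": 0,"gripper": -0.4},
    {"dx": 0,"dy": 0,"dz": -0.025,"ax": 0,"ay": 0,"az": 0,"gripper": -0.3},
    {"dx": 0,"dy": 0,"dz": -0.025,"ax": 0,"ay": 0,"az": 0,"gripper": -0.2},
    {"dx": 0,"dy": 0,"dz": -0.025,"ax": 0,"ay": 0,"az": 0,"gripper": -0.1},
    {"dx": 0,"dy": 0,"dz": -0.025,"ax": 0,"ay": 0,"az": 0,"gripper": -0.1},
  ],
)

```text
time: 9.6
eef_pos: [0.5251, 0.1842, 0.0548]
tcp_rot: [0.891, 0.159, -0.074, -0.418]
contact_force: [0.2, 0.2, -0.3]
opening: 0.446
finger_force: 0.1
```

Emit:
jog_arm(
  increments=[
    {"dx": 0,"dy": 0,"dz": -0.04,"ax": 0,"ay": 0,"az": 0,"gripper": -0.1},
    {"dx": 0,"dy": 0,"dz": -0.08,"ax": 0,"ay": 0,"az": 0,"gripper": -0.1},
    {"dx": 0.015,"dy": -0.04,"dz": -0.08,"ax": 0,"ay": 0,"az": 0,"gripper": -0.1},
    {"dx": 0.03,"dy": -0.08,"dz": -0.08,"ax": 0,"ay": 0,"az": 0,"gripper": -0.1},
    {"dx": 0.045,"dy": -0.12,"dz": -0.08,"ax": 0,"ay": 0,"az": 0,"gripper": -0.1},
    {"dx": 0.06,"dy": -0.16,"dz": -0.08,"ax": 0,"ay": 0,"az": 0,"gripper": -0.1},
    {"dx": 0.075,"dy": -0.2,"dz": -0.08,"ax": 0,"ay": 0,"az": 0,"gripper": -0.1},
    {"dx": 0.09,"dy": -0.24,"dz": -0.06,"ax": 0,"ay": 0,"az": 0,"gripper": -0.1},
    {"dx": 0.12,"dy": -0.32,"dz": -0.04,"ax": 0,"ay": 0,"az": 0,"gripper": -0.1},
    {"dx": 0.12,"dy": -0.32,"dz": 0.1,"ax": 0,"ay": 0,"az": 0,"gripper": -0.1},
  ],
)

```text
time: 10.6
eef_pos: [0.5391, 0.1446, 0.0657]
tcp_rot: [0.892, 0.158, -0.075, -0.418]
contact_force: [0.2, 0.7, -0.3]
opening: 0.452
finger_force: 0.0
```

```bash
python3 - <<'E'
from h import *
s=get_state(); print(s['time'],s['eef_pos'].round(4),s['contact_force'].round(1),s['opening'])
w=cam('wrist'); cv2.imwrite('pics/w5.png',w['frame'])
E
```

```text
10.6 [0.5391 0.1446 0.0657] [ 0.2  0.7 -0.3] 0.4516224853040104
```

View pics/w5.png

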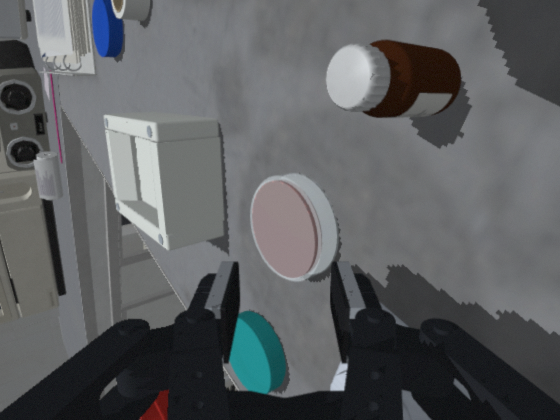

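The dish lies flat and upside down on the worktop (pink underside up, pixel (290,227)), with the vial at (395,78) untouched. I rise, bring the tool upright and measure the dish.

Emit:
jog_arm(
  increments=[
    {"dx": 0,"dy": 0,"dz": 0.3,"ax": 0,"ay": 0,"az": 0,"gripper": 0},
    {"dx": 0,"dy": 0,"dz": 0.7,"ax": 0,"ay": 0,"az": 0,"gripper": 0.5},
    {"dx": 0,"dy": 0,"dz": 1,"ax": 0,"ay": 0,"az": 0,"gripper": 1},
    {"dx": 0,"dy": 0,"dz": 1,"ax": 0,"ay": 0,"az": 0,"gripper": 1},
  ],
)

```text
time: 11.05
eef_pos: [0.5427, 0.1452, 0.193]
tcp_rot: [0.892, 0.162, -0.068, -0.416]
contact_force: [1.5, -0.2, -0.1]
opening: 0.973
finger_force: 0.0
```

```bash
cat > meas.py <<'E'
from h import *
import sys
def circ(P,xy,r,z0,z1):
    m=(np.hypot(P[...,0]-xy[0],P[...,1]-xy[1])<r)&(P[...,2]>z0)&(P[...,2]<z1)
    q=P[m]; (c,rr)=cv2.minEnclosingCircle(q[:,:2].astype(np.float32)*1000); return len(q),np.round(c,1),round(rr,1),np.median(q,0).round(4),q.mean(0).round(4)
E
python3 - <<'E'
from meas import *
s=get_state(); C=R.from_quat(s['tcp_rot']); print(s['time'],s['eef_pos'].round(4))
a=np.radians(3); y=np.array([np.cos(a),np.sin(a),0]); z=np.array([0,0,-1]); T=R.from_matrix(np.c_[np.cross(y,z),y,z])
rv=(T*C.inv()).as_rotvec(); print(rv/(np.pi/2),np.degrees(np.linalg.norm(rv)))
w=cam('wrist'); P=deproj(w); print(circ(P,[.515,.215],.05,.011,.03)); print(circ(P,[.62,.16],.04,.03,.06))
f=cam('top'); P=deproj(f); print(circ(P,[.515,.215],.05,.010,.025),circ(P,[.62,.16],.04,.03,.06))
E
```

```text
11.05 [0.5427 0.1452 0.193 ]
[-0.3317949  -0.48887568  0.75062122] 85.97329850311172
(4000, array([516.8, 204.9]), 31.0, array([0.5193, 0.2023, 0.0142]), array([0.5189, 0.2028, 0.0141]))
(1920, array([617.9, 161.8]), 12.5, array([0.6192, 0.1587, 0.0472]), array([0.619 , 0.1593, 0.043 ]))
(351, array([518.4, 206. ]), 30.8, array([0.5176, 0.2071, 0.0155]), array([0.518 , 0.2061, 0.0155])) (63, array([619.3, 163.3]), 12.6, array([0.6173, 0.1625, 0.0466]), array([0.6173, 0.1626, 0.0434]))
```

Emit:
jog_arm(
  increments=[
    {"dx": -0.19,"dy": 0.5,"dz": 0,"ax": -0.332,"ay": -0.489,"az": 0.751,"gripper": 1},
    {"dx": -0.19,"dy": 0.5,"dz": 0,"ax": -0.332,"ay": -0.489,"az": 0.751,"gripper": 1},
    {"dx": -0.19,"dy": 0.5,"dz": 0,"ax": -0.332,"ay": -0.489,"az": 0.751,"gripper": 1},
    {"dx": -0.19,"dy": 0.5,"dz": 0,"ax": -0.332,"ay": -0.489,"az": 0.751,"gripper": 1},
    {"dx": -0.19,"dy": 0.5,"dz": 0,"ax": -0.332,"ay": -0.489,"az": 0.751,"gripper": 1},
    {"dx": -0.19,"dy": 0.5,"dz": 0,"ax": -0.332,"ay": -0.489,"az": 0.751,"gripper": 1},
    {"dx": -0.19,"dy": 0.5,"dz": 0,"ax": -0.332,"ay": -0.489,"az": 0.751,"gripper": 1},
    {"dx": -0.19,"dy": 0.5,"dz": 0,"ax": -0.332,"ay": -0.489,"az": 0.751,"gripper": 1},
    {"dx": -0.19,"dy": 0.5,"dz": 0,"ax": -0.332,"ay": -0.489,"az": 0.751,"gripper": 1},
    {"dx": -0.19,"dy": 0.5,"dz": 0,"ax": -0.332,"ay": -0.489,"az": 0.751,"gripper": 1},
  ],
)

```text
time: 12.15
eef_pos: [0.516, 0.2056, 0.1845]
tcp_rot: [0.69, 0.724, -0.006, 0.002]
contact_force: [1.1, 0.6, 0.1]
opening: 1.002
finger_force: 0.0
```

Emit:
jog_arm(
  increments=[
    {"dx": 0,"dy": 0,"dz": -0.3,"ax": 0,"ay": 0,"az": 0,"gripper": 1},
    {"dx": 0,"dy": 0,"dz": -0.5,"ax": 0,"ay": 0,"az": 0,"gripper": 1},
    {"dx": 0,"dy": 0,"dz": -0.5,"ax": 0,"ay": 0,"az": 0,"gripper": 1},
    {"dx": 0,"dy": 0,"dz": -0.5,"ax": 0,"ay": 0,"az": 0,"gripper": 1},
  ],
)

```text
time: 12.55
eef_pos: [0.5158, 0.2055, 0.1252]
tcp_rot: [0.692, 0.722, -0.006, -0.0]
contact_force: [0.4, 0.0, 0.1]
opening: 1.0
finger_force: 0.0
```

```bash
python3 - <<'E'
from meas import *
s=get_state(); M=R.from_quat(s['tcp_rot']).as_matrix(); print(s['time'],s['eef_pos'].round(4),s['qpos'].round(2)); print(M.round(3))
w=cam('wrist'); P=deproj(w); print(circ(P,[.5175,.206],.045,.011,.022))
cv2.imwrite('pics/w6.png',w['frame'])
E
```

```text
12.55 [0.5158 0.2055 0.1252] [ 0.2   0.18  1.96 -0.01  1.01  0.16]
[[-0.044  0.999 -0.009]
 [ 0.999  0.044 -0.008]
 [-0.008 -0.009 -1.   ]]
(6577, array([516.3, 205.7]), 31.1, array([0.5163, 0.2075, 0.0142]), array([0.5164, 0.2071, 0.014 ]))
```

View pics/w6.png

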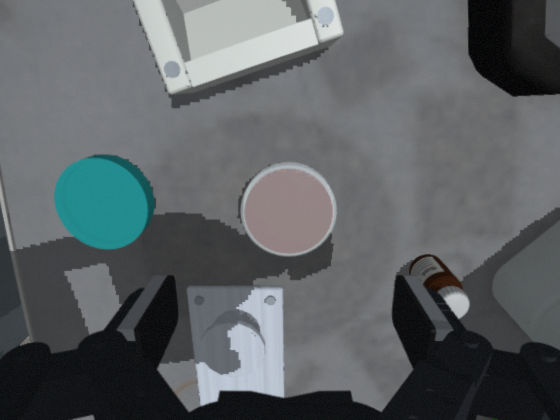

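The wrist view shows the inverted dish centred at (289,210), between the fingers and clear of everything. I narrow the jaws to about 70 mm while descending, and measure where the tips are by depth.

Emit:
jog_arm(
  increments=[
    {"dx": 0.003,"dy": 0.007,"dz": -0.3,"ax": 0.005,"ay": -0.006,"az": 0,"gripper": 0.66},
    {"dx": 0.003,"dy": 0.007,"dz": -0.6,"ax": 0.005,"ay": -0.006,"az": 0,"gripper": 0.66},
    {"dx": 0.003,"dy": 0.007,"dz": -0.6,"ax": 0.005,"ay": -0.006,"az": 0,"gripper": 0.66},
    {"dx": 0.003,"dy": 0.007,"dz": -0.6,"ax": 0.005,"ay": -0.006,"az": 0,"gripper": 0.66},
  ],
)

```text
time: 13.0
eef_pos: [0.5177, 0.2067, 0.0557]
tcp_rot: [0.692, 0.722, 0.002, 0.002]
contact_force: [0.0, 0.1, -0.1]
opening: 0.829
finger_force: 0.0
```

```bash
python3 - <<'E'
from meas import *
s=get_state(); M=R.from_quat(s['tcp_rot']).as_matrix(); print(s['time'],s['eef_pos'].round(4),s['opening']); print(M[:,2].round(4))
w=cam('wrist'); P=deproj(w); q=((P-s['eef_pos'])@M)*1000; ok=w['depth']>0
print(circ(P,[.5165,.206],.045,.011,.022))
m=ok&(abs(q[...,1])>28)&(abs(q[...,1])<60)&(abs(q[...,0])<15)&(q[...,2]<40)
for sg in (1,-1):
    g=q[m&(q[...,1]*sg>0)]; print(len(g),np.percentile(g[:,2],[90,97,99,100]).round(1),np.percentile(abs(g[g[:,2]>g[:,2].max()-8][:,1]),[2,50,98]).round(1))
E
```

```text
13.0 [0.5177 0.2067 0.0557] 0.8291395127189702
[ 4.7e-03  4.0e-04 -1.0e+00]
(11984, array([516.6, 205.5]), 31.4, array([0.5162, 0.2081, 0.0142]), array([0.5162, 0.2077, 0.014 ]))
11765 [-0.1 10.5 14.7 19.4] [34.5 35.  44.4]
11294 [ 0.8 10.7 15.  39.8] [28.1 28.1 28.1]
```

Emit:
jog_arm(
  increments=[
    {"dx": -0.005,"dy": 0,"dz": -0.15,"ax": 0,"ay": 0,"az": 0,"gripper": 0.66},
    {"dx": -0.005,"dy": 0,"dz": -0.22,"ax": 0,"ay": 0,"az": 0,"gripper": 0.66},
    {"dx": -0.005,"dy": 0,"dz": -0.26,"ax": 0,"ay": 0,"az": 0,"gripper": 0.66},
    {"dx": -0.005,"dy": 0,"dz": -0.26,"ax": 0,"ay": 0,"az": 0,"gripper": 0.5},
    {"dx": -0.005,"dy": 0,"dz": -0.26,"ax": 0,"ay": 0,"az": 0,"gripper": 0.2},
    {"dx": -0.005,"dy": 0,"dz": -0.26,"ax": 0,"ay": 0,"az": 0,"gripper": 0.2},
    {"dx": -0.005,"dy": 0,"dz": -0.26,"ax": 0,"ay": 0,"az": 0,"gripper": 0.2},
  ],
  force=30,
)

```text
time: 13.75
eef_pos: [0.5172, 0.2069, 0.0245]
tcp_rot: [0.692, 0.722, 0.002, 0.002]
contact_force: [-0.3, -0.0, 3.8]
opening: 0.71
finger_force: 32.8
```

Emit:
jog_arm(
  increments=[
    {"dx": 0,"dy": 0,"dz": 0.3,"ax": 0,"ay": 0,"az": 0,"gripper": 0.2},
    {"dx": 0,"dy": 0,"dz": 0.6,"ax": 0,"ay": 0,"az": 0,"gripper": 0.2},
    {"dx": 0,"dy": 0,"dz": 0.6,"ax": 0,"ay": 0,"az": 0,"gripper": 0.2},
    {"dx": 0,"dy": 0,"dz": 0.6,"ax": 0,"ay": 0,"az": 0,"gripper": 0.2},
    {"dx": 0,"dy": 0,"dz": 0.6,"ax": 0,"ay": 0,"az": 0,"gripper": 0.2},
  ],
)

```text
time: 14.25
eef_pos: [0.5152, 0.2064, 0.0941]
tcp_rot: [0.692, 0.722, 0.0, 0.001]
contact_force: [-0.6, -1.0, -0.4]
opening: 0.71
finger_force: 33.1
```

```bash
python3 - <<'E'
from meas import *
s=get_state(); M=R.from_quat(s['tcp_rot']).as_matrix(); e=s['eef_pos']; print(s['time'],e.round(4),s['opening'],s['finger_force']); print(M.round(3))
w=cam('wrist'); P=deproj(w); q=((P-e)@M); 
cv2.imwrite('pics/w7.png',w['frame'])
m=(np.hypot(q[...,0],q[...,1])<.045)&(q[...,2]<.03)&(abs(q[...,1])<.029); print(np.percentile(q[m],[1,5,50,95,99],axis=0).round(4))
g=m&(q[...,2]>-.005)
pts=q[g][:,:2]; print(cv2.minEnclosingCircle(pts.astype(np.float32)*1000), pts[:,0].max(),pts[:,0].min())
A=np.c_[q[g][:,:2],np.ones(g.sum())]; print(np.linalg.lstsq(A,q[g][:,2],rcond=None)[0])
print('post/other', circ(P,[.484,.109],.035,.02,.034))
t=cam('top'); PT=deproj(t); print('other top',circ(PT,[.49,-.011],.04,.037,.055)); 
hs=cv2.cvtColor(t['frame'],cv2.COLOR_BGR2HSV); print(circ(PT,[.484,.109],.035,.02,.034))
E
```

```text
14.25 [0.5152 0.2064 0.0941] 0.7102689700642125 33.069700598716736
[[-0.043  0.999  0.001]
 [ 0.999  0.043 -0.   ]
 [-0.     0.001 -1.   ]]
[[-0.027  -0.0283 -0.0604]
 [-0.0207 -0.0259 -0.058 ]
 [ 0.0109 -0.0003  0.0098]
 [ 0.0261  0.0255  0.0138]
 [ 0.0293  0.0281  0.0232]]
((-1.4213733673095703, -0.48174721002578735), 31.825836181640625) 0.030402133457129513 -0.030885340699693592
[0.07365542 0.00556318 0.01084605]
post/other (2188, array([484.6, 114.4]), 22.3, array([0.4834, 0.1189, 0.0282]), array([0.4841, 0.1184, 0.0279]))
other top (385, array([490., -11.]), 31.3, array([ 0.4888, -0.0105,  0.0447]), array([ 0.4897, -0.0107,  0.0448]))
(196, array([483.9, 109.2]), 22.8, array([0.4835, 0.1079, 0.0295]), array([0.4837, 0.1088, 0.0293]))
```

View pics/w7.png

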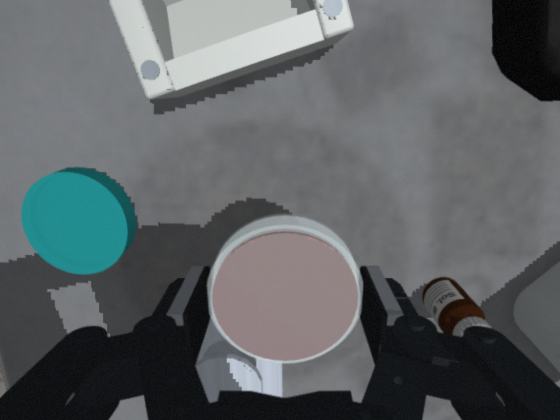

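The wrist view shows the dish held across its rim (pink underside up, centred about (285,297)), and nothing else has been disturbed. I check the held dish's offset in the jaws.

```bash
python3 - <<'E'
from meas import *
s=get_state(); M=R.from_quat(s['tcp_rot']).as_matrix(); e=s['eef_pos']; print(e.round(4))
w=cam('wrist'); f=w['frame'].astype(int); m=((f[...,2]-f[...,0]>12)&(f[...,2]>90)).astype(np.uint8); m[:,:195]=0;m[:,375:]=0;m[:200]=0;m[380:]=0
k=max(cv2.findContours(cv2.morphologyEx(m,3,np.ones((5,5))),0,2)[0],key=cv2.contourArea).reshape(-1,2)
p=plane(w,k,e[2]-.0085); h=cv2.convexHull(((p-e)@M)[:,:2].astype(np.float32)*1000); print(cv2.fitEllipse(h),cv2.contourArea(k))
# free post: bright top edge from earlier depth, wrist frame
P=deproj(w); u=P[(P[...,2]>.02)&(P[...,2]<.034)&(np.hypot(P[...,0]-.484,P[...,1]-.109)<.03)]
hh=cv2.convexHull(u[:,:2].astype(np.float32)*1000); print(hh.reshape(-1,2).round(0).tolist())
E
```

```text
[0.5151 0.2064 0.0936]
((0.7773959636688232, -0.5989537835121155), (54.50081253051758, 55.369354248046875), 99.45763397216797) 14201.0
[[505.0, 107.0], [505.0, 110.0], [504.0, 114.0], [503.0, 119.0], [501.0, 122.0], [500.0, 123.0], [499.0, 124.0], [495.0, 128.0], [491.0, 131.0], [488.0, 132.0], [478.0, 132.0], [471.0, 130.0], [465.0, 125.0], [464.0, 123.0], [472.0, 97.0], [474.0, 96.0], [476.0, 96.0], [505.0, 105.0]]
```

The post in the wrist camera's frame is at (482.7, 109.2) mm, and the dish sits less than 1 mm off the tool axis. I move over the post and check before lowering.

Emit:
jog_arm(
  increments=[
    {"dx": -0.13,"dy": -0.4,"dz": 0,"ax": 0,"ay": 0,"az": 0,"gripper": 0.2},
    {"dx": -0.265,"dy": -0.7,"dz": 0,"ax": 0,"ay": 0,"az": 0,"gripper": 0.2},
    {"dx": -0.265,"dy": -0.817,"dz": 0,"ax": 0,"ay": 0,"az": 0,"gripper": 0.2},
    {"dx": -0.265,"dy": -0.817,"dz": -0.1,"ax": 0,"ay": 0,"az": 0,"gripper": 0.2},
    {"dx": -0.265,"dy": -0.817,"dz": -0.2,"ax": 0,"ay": 0,"az": 0,"gripper": 0.2},
    {"dx": -0.265,"dy": -0.817,"dz": -0.27,"ax": 0,"ay": 0,"az": 0,"gripper": 0.2},
    {"dx": -0.265,"dy": -0.817,"dz": -0.27,"ax": 0,"ay": 0,"az": 0,"gripper": 0.2},
  ],
)

```text
time: 15.1
eef_pos: [0.4832, 0.1094, 0.0608]
tcp_rot: [0.691, 0.723, 0.0, -0.0]
contact_force: [0.1, -0.0, -0.9]
opening: 0.709
finger_force: 33.1
```

```bash
python3 - <<'E'
from meas import *
s=get_state(); print(s['time'],s['eef_pos'].round(4),s['contact_force'].round(1),R.from_quat(s['tcp_rot']).as_matrix()[:,2].round(4))
E
```

```text
15.1 [0.4832 0.1094 0.0608] [ 0.1 -0.  -0.9] [-3.e-04  4.e-04 -1.e+00]
```

Emit:
jog_arm(
  increments=[
    {"dx": 0,"dy": -0.008,"dz": -0.025,"ax": 0,"ay": 0,"az": 0,"gripper": 0.2},
    {"dx": 0,"dy": -0.008,"dz": -0.04,"ax": 0,"ay": 0,"az": 0,"gripper": 0.2},
    {"dx": 0,"dy": -0.008,"dz": -0.048,"ax": 0,"ay": 0,"az": 0,"gripper": 0.2},
    {"dx": 0,"dy": -0.008,"dz": -0.052,"ax": 0,"ay": 0,"az": 0,"gripper": 0.2},
    {"dx": 0,"dy": -0.008,"dz": -0.052,"ax": 0,"ay": 0,"az": 0,"gripper": 0.2},
  ],
)

```text
time: 15.6
eef_pos: [0.4848, 0.1077, 0.0571]
tcp_rot: [0.692, 0.722, 0.002, 0.002]
contact_force: [0.2, -0.3, -1.0]
opening: 0.709
finger_force: 33.1
```

```bash
python3 - <<'E'
from meas import *
s=get_state(); print(s['time'],s['eef_pos'].round(4),s['contact_force'].round(1),R.from_quat(s['tcp_rot']).as_matrix()[:,2].round(4))
w=cam('wrist'); s=get_state(); print(s['time'],s['eef_pos'].round(4),s['contact_force'].round(1))
e=s['eef_pos'];M=R.from_quat(s['tcp_rot']).as_matrix();P=deproj(w); q=(P-e)@M
u=P[(np.hypot(q[...,0],q[...,1])<.02)&(q[...,2]<.02)&(q[...,2]>0)]; print('underside z',np.median(u[:,2]))
E
```

```text
15.6 [0.4848 0.1077 0.0571] [ 0.2 -0.3 -1. ] [ 4.7e-03  3.0e-04 -1.0e+00]
15.65 [0.4848 0.1077 0.0571] [ 0.8 -0.3 -0.5]
underside z 0.04688760386578966
```

Emit:
jog_arm(
  increments=[
    {"dx": -0.012,"dy": 0.005,"dz": -0.01,"ax": 0,"ay": 0.003,"az": 0,"gripper": 0.2},
    {"dx": -0.012,"dy": 0.005,"dz": -0.018,"ax": 0,"ay": 0.003,"az": 0,"gripper": 0.2},
    {"dx": -0.012,"dy": 0.005,"dz": -0.02,"ax": 0,"ay": 0.003,"az": 0,"gripper": 0.2},
    {"dx": -0.012,"dy": 0.005,"dz": -0.02,"ax": 0,"ay": 0.003,"az": 0,"gripper": 0.2},
  ],
)

```text
time: 16.05
eef_pos: [0.4831, 0.1083, 0.0546]
tcp_rot: [0.692, 0.722, -0.0, -0.0]
contact_force: [-0.3, -0.1, 0.5]
opening: 0.708
finger_force: 33.2
```

Emit:
jog_arm(
  increments=[
    {"dx": 0,"dy": 0,"dz": -0.006,"ax": 0,"ay": 0,"az": 0,"gripper": 0.2},
    {"dx": 0,"dy": 0,"dz": -0.006,"ax": 0,"ay": 0,"az": 0,"gripper": 0.2},
    {"dx": 0,"dy": 0,"dz": -0.006,"ax": 0,"ay": 0,"az": 0,"gripper": 0.5},
    {"dx": 0,"dy": 0,"dz": -0.006,"ax": 0,"ay": 0,"az": 0,"gripper": 0.8},
    {"dx": 0,"dy": 0,"dz": -0.006,"ax": 0,"ay": 0,"az": 0,"gripper": 1},
    {"dx": 0,"dy": 0,"dz": -0.006,"ax": 0,"ay": 0,"az": 0,"gripper": 1},
    {"dx": 0,"dy": 0,"dz": -0.006,"ax": 0,"ay": 0,"az": 0,"gripper": 1},
  ],
)

```text
time: 16.75
eef_pos: [0.4831, 0.1083, 0.0536]
tcp_rot: [0.692, 0.722, -0.0, -0.0]
contact_force: [-0.2, -0.5, 0.0]
opening: 1.001
finger_force: 0.0
```

Emit:
jog_arm(
  increments=[
    {"dx": 0,"dy": 0,"dz": 0.2,"ax": 0,"ay": 0,"az": 0,"gripper": 1},
    {"dx": 0,"dy": 0,"dz": 0.6,"ax": 0,"ay": 0,"az": 0,"gripper": 1},
    {"dx": 0,"dy": 0,"dz": 1,"ax": 0,"ay": 0,"az": 0,"gripper": 1},
    {"dx": 0,"dy": -0.5,"dz": 1,"ax": 0,"ay": 0,"az": 0,"gripper": 1},
    {"dx": 0,"dy": -0.5,"dz": 1,"ax": 0,"ay": 0,"az": 0,"gripper": 1},
  ],
)

```text
time: 17.25
eef_pos: [0.4845, 0.046, 0.1762]
tcp_rot: [0.692, 0.722, 0.001, 0.002]
contact_force: [-0.4, 0.9, 0.3]
opening: 1.002
finger_force: 0.0
```

```bash
python3 - <<'E'
from meas import *
s=get_state(); print(s['time'],s['eef_pos'].round(4))
w=cam('wrist'); P=deproj(w)
def pl(q): A=np.c_[q[:,:2],np.ones(len(q))]; return np.degrees(np.linalg.lstsq(A,q[:,2],rcond=None)[0][:2]).round(2)
for n,xy in (('dish',[.483,.109]),('other',[.489,-.011])):
    m=(np.hypot(P[...,0]-xy[0],P[...,1]-xy[1])<.045)&(P[...,2]>.04)&(P[...,2]<.052); print(n,m.sum(), circ(P,xy,.045,.04,.052),pl(P[m]) if m.sum()>50 else '')
cv2.imwrite('pics/w8.png',w['frame'])
E
```

```text
17.25 [0.4845 0.046  0.1762]
dish 7228 (7228, array([482.5, 106.8]), 31.3, array([0.4824, 0.1079, 0.0442]), array([0.4825, 0.1076, 0.044 ])) [-0.   -0.29]
other 4877 (4877, array([488.5, -11.3]), 31.8, array([ 0.4882, -0.0085,  0.0441]), array([ 0.4882, -0.0088,  0.0439])) [-0.01 -0.96]
```

View pics/w8.png

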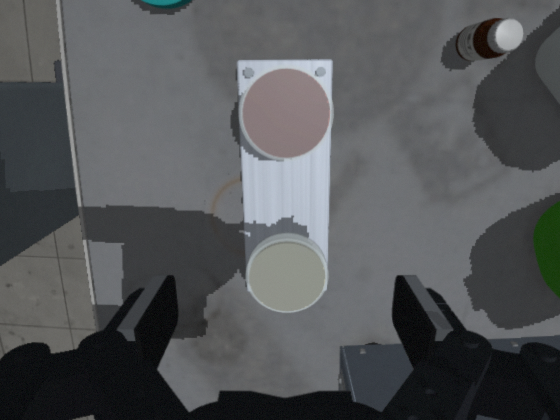

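The wrist view shows the pink-sided dish flat on the free post at (287,113) and the other dish undisturbed at (287,273). I raise clear and check centring once from the top camera.

Emit:
jog_arm(
  increments=[
    {"dx": 0,"dy": -0.9,"dz": 0.5,"ax": 0,"ay": 0,"az": 0,"gripper": 1},
    {"dx": 0,"dy": -0.9,"dz": 0.5,"ax": 0,"ay": 0,"az": 0,"gripper": 1},
    {"dx": 0,"dy": -0.9,"dz": 0.5,"ax": 0,"ay": 0,"az": 0,"gripper": 1},
    {"dx": 0,"dy": -0.9,"dz": 0.5,"ax": 0,"ay": 0,"az": 0,"gripper": 1},
    {"dx": 0,"dy": -0.9,"dz": 0.5,"ax": 0,"ay": 0,"az": 0,"gripper": 1},
  ],
)

```text
time: 17.8
eef_pos: [0.4826, -0.0591, 0.2325]
tcp_rot: [0.692, 0.722, -0.0, -0.002]
contact_force: [-0.0, 0.7, -0.6]
opening: 1.006
finger_force: 0.0
```

```bash
python3 - <<'E'
from meas import *
t=cam('top'); P=deproj(t); print(circ(P,[.483,.109],.045,.037,.055)); print(circ(P,[.49,-.011],.04,.037,.055)); print(circ(P,[.62,.16],.04,.03,.06),circ(P,[.447,-.352],.05,.008,.025))
w=cam('wrist'); P=deproj(w); print(circ(P,[.483,.109],.045,.04,.052),circ(P,[.489,-.011],.04,.04,.052))
E
```

```text
(382, array([484.6, 107.6]), 31.1, array([0.4843, 0.1077, 0.045 ]), array([0.4839, 0.1074, 0.0451]))
(372, array([490.6, -10.3]), 31.5, array([ 0.491 , -0.0097,  0.0452]), array([ 0.4901, -0.0098,  0.0453]))
(63, array([619.1, 163.1]), 12.6, array([0.6156, 0.1624, 0.0482]), array([0.6168, 0.1626, 0.0443])) (218, array([ 449. , -353.1]), 29.6, array([ 0.4471, -0.3531,  0.0153]), array([ 0.448 , -0.3529,  0.0153]))
(380, array([483.3,  82.9]), 20.1, array([0.4834, 0.08  , 0.043 ]), array([0.4835, 0.0798, 0.0428])) (4710, array([488.4, -11.6]), 31.3, array([ 0.4882, -0.0105,  0.0442]), array([ 0.4881, -0.0107,  0.044 ]))
```

```bash
python3 -c "
from plant import job; print(job.sign_off())"
```

```text
the job is handed in; nothing more can be done
None
```

The dish was tipped, turned over, laid on the worktop, regrasped across its rim and set upside down, flat and about 1.7 mm off centre, on the free post; the other dish, the bottle and the box were not disturbed, and the job was handed in at about 18 s (no verdict was returned).

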